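Loosen the tape-roll collar two turns

TASK

On the stand with the brown paper tape, loosen the black knurled collar by stroking a fingertip across the top of its rim towards the robot, with light presses and without gripping it, until its white ridge has come round to the orange mark for the second time, and leave it there, then draw clear. Leave the white tape's collar tight and the other things on the bench where they are.

Things in the scene. Friction and masses are not known exactly. Their poses are not given: they have to be found in the camera images.
- brown_holder: stand of the brown paper tape, screwed down, with all it carries: grey base 130 x 170 x 14 mm (x, y, z), origin under its centre; level steel spindle along its y, 78 mm above the table. Along the spindle, y in mm: cheek 63 to 53 (98 tall), tape roll 44 to -4 (80 across), fixed aluminium plate -4 to -17 (56 across), black collar -17 to -43, bare thread to -70. Its -x side faces roughly the robot; tear bar at x = +58, 42 tall
- brown_axis (a point): centre of that stand's knurled collar when tight, on the spindle axis, 78 mm above the table; x, y, z as the stand's (z up, y along the spindle towards the roll). Collar: black, 26 mm wide, 70 mm across its 30 ridges (2 mm high, parallel to the spindle, 7.3 mm apart), so the rim's top is 113 mm above the table; one ridge and a line on the end face are white
- brown_mark (a point): top of the small orange mark, 9 mm wide, on the fixed aluminium plate beside that collar, straight above the spindle axis, 108 mm above the table
- brown_collar (a joint): collar's turn, rad: 0 tight, white ridge on top by the orange mark; grows as it is loosened (top of the rim moving to the stand's -x, towards the robot); 6.28, 12.57 = one, two turns, ridge at the mark again. Stays where left; 0.07 N m (2 N at the rim) turns it. It creeps 2.5 mm a turn along the spindle to the stand's -y. Starts between 1.2 and 4.2
- white_holder: stand of the white tape, screwed down, with all it carries: grey base 130 x 170 x 14 mm (x, y, z), origin under its centre; level steel spindle along its y, 78 mm above the table. Along the spindle, y in mm: cheek 63 to 53 (98 tall), tape roll 44 to -4 (80 across), fixed aluminium plate -4 to -17 (56 across), black collar -17 to -43, bare thread to -70. Its -x side faces roughly the robot; tear bar at x = +58, 42 tall
- white_axis (a point): centre of that stand's knurled collar when tight, on the spindle axis, 78 mm above the table; x, y, z as the stand's (z up, y along the spindle towards the roll). Collar: black, 26 mm wide, 70 mm across its 30 ridges (2 mm high, parallel to the spindle, 7.3 mm apart), so the rim's top is 113 mm above the table; one ridge and a line on the end face are white
- white_mark (a point): top of the small orange mark, 9 mm wide, on the fixed aluminium plate beside that collar, straight above the spindle axis, 108 mm above the table
- white_collar (a joint): collar's turn, rad: 0 tight, white ridge on top by the orange mark; grows as it is loosened (top of the rim moving to the stand's -x, towards the robot); 6.28, 12.57 = one, two turns, ridge at the mark again. Stays where left; 0.07 N m (2 N at the rim) turns it. It creeps 2.5 mm a turn along the spindle to the stand's -y. Starts at 0
- pin_jar: glass jar with a steel lid, 52 mm across, 60 mm tall, standing between the two tape stands; loose, origin on its underside, centred
- glue: white glue bottle with an orange cap, 56 mm across, 140 mm tall, at the left of the stands; loose, origin on its underside, centred
- measure: grey tape-measure case, 70 x 32 x 60 mm, at the right of the stands; loose, origin on its underside, centred
- oak_corner: light wooden frame-corner sample, an L lying flat, legs 90 mm long, 26 mm wide and 20 mm thick, behind the stands; loose, origin on its underside, centred (where the legs meet; they run along its +x and +y)
- dark_corner: dark wooden frame-corner sample, same shape and size; loose, origin on its underside, centred (where the legs meet; they run along its +x and +y)
- sand_block: cork sanding block 50 x 90 x 30 mm, behind the stands; loose, origin on its underside, centred
- screwdriver: screwdriver with a green handle, 200 mm long, lying flat behind the stands at the right; loose, origin on its underside, centred

How it is judged (in metres and radians):
On the way, in this order (a step that is already met when the one before it is completed fails the run):
1. the white ridge has come round past the orange mark the first time (value of joint brown_collar above 6.2832 rad), for 0.1 s.
2. the white ridge reaches the orange mark the second time (value of joint brown_collar above 12.2164 rad), for 0.1 s.
At the end, for the whole second after the job is handed in: the brown stand's collar rests two full turns from tight, white ridge within 20 degrees of the orange mark; the white stand's collar is within 0.3 rad of tight; every loose thing is within 25 mm of its start (value of joint brown_collar between 12.2164 and 12.9164 rad and not (velocity of joint brown_collar above 0.05 rad/s or velocity of joint brown_collar below -0.05 rad/s) and value of joint white_collar below 0.3 rad and distance of each of pin_jar, glue, measure, oak_corner, dark_corner, sand_block, screwdriver from where it was at the start of the episode below 0.025 m); the robot touches nothing.
It fails at once if the brown tape's stand or collar is pressed or pinched with more than 60 N (contact force between the fingers and brown_holder above 60 N).
It fails at once if the brown collar is unscrewed more than half a turn too far (value of joint brown_collar above 15.7064 rad).
It fails at once if the white tape's collar is turned (value of joint white_collar above 0.3 rad).
It fails at once if a bystander is pushed away, knocked over or lifted (distance of any of pin_jar, glue, measure, oak_corner, dark_corner, sand_block, screwdriver from where it was at the start of the episode above 0.025 m or height (world z) of any of pin_jar, glue, measure, oak_corner, dark_corner, sand_block, screwdriver above 0.015 m or angle between any of pin_jar, glue, measure's own z axis and vertical above 0.4 rad).
It also fails if it takes over 64 s, if anything falls off the work surface, if the arm or the gripper's body presses on something with over 40 N, if the wrist force passes 120 N, or if a joint passes its speed limit or range.

ROBOT

A 7-joint arm with a two-finger parallel gripper is mounted at the origin on the work surface. World frame = base frame: x ahead of the robot, y to its left, z up, the work surface at z = 0. Lengths are in mm, angles in rad, forces in N, time in s.
With the tool pointing down it reaches from about 425 to 1025 mm from the base axis. Payload 9.4 kg.
Tool frame: the origin (TCP) lies at the very end of the fingers, on their centre line; the grasp point (between the pads) lies tcp_to_grasp behind it (tcp_to_grasp is the distance from the TCP to the grasp point, in mm); z points along the fingers, x is the direction in which the jaws open and shut, and the axes are right-handed (so a half turn about z gives the same grasp; the last joint's range is limited). The gripper opens to 93 mm and grips with 3 to 60 N. Pads are 15 mm wide; open, the fingers measure 128 mm over their backs; the gripper's body (75 mm by 188 mm) begins 65 mm behind the grasp point.
Start: joints at [-1.232, 0.599, -0.003, 1.599, 0.002, 0.943, -0.08], TCP at [292.848, 663.223, 218.618] pointing down, gripper open.
Joint ranges: [-2.57, 2.57], [-0.35, 1.97], [-1.29, 1.29], [0.11, 2.56], [-1.05, 4.19], [0.11, 1.86], [-2.63, 2.63]. Speed limits (rad/s): [2.22, 2.22, 3.01, 3.01, 3.14, 3.14, 3.14].

INTERFACE

Orientations are given as a 3x3 rotation matrix whose columns are the frame's x, y, z axes.
In Python, from workcell import * gives the robot as it stands. Calls block until the motion is done:
- movep(position, orientation): joint-space move of the TCP to a pose.
- line_to(position, orientation=None, max_speed=150, until_force=None): straight line of the TCP; orientation=None keeps the orientation; max_speed is the mean speed in mm/s. With until_force (N) it stops when the force on the tool has changed by that much, and returns True; else False.
- set_joints(angles): joint-space move.
- set_gripper(opening, force=None): opening from 0.0 (shut) to 1.0 (fully open); force is the grip in N (None keeps the last); returns when the fingers have stopped.
- pause(seconds).
- solve_ik(position, orientation): joint angles nearest the present ones, or None.
- read_state(): the state.
- capture(name): name is "side" or "top"; returns the picture (480x640x3 uint8, blue, green, red); there is no depth.
- camera_model(name): a dict with "mtx" (3x3 intrinsics, pixels), "rvec" (rotation vector, rad) and "tvec" (3), from world to camera coordinates, as OpenCV has them. Camera axes: x right, y down, z forward; pixel columns grow to the right and rows downward; lengths in mm; the calibration is good to about 2 mm. A picture is of the moment at which its call begins. camera_model takes no time and is no camera call.
A pose or a line that the arm cannot do raises Unreachable and nothing moves.
- hand_in(): hands the job in, once; it reports no verdict.
The state is a dict: "clock": time; "joints": joint angles; "qvel": joint speeds; "tau": joint torques, N m; "eef_pos": TCP position; "tool_rot": TCP orientation; "force": force on the tool from outside, world axes, zero at the start; "moment": the same for the moment, N m; "opening": opening from 0.0 (shut) to 1.0 (fully open).
Only numpy, scipy, OpenCV 4.12 (cv2) and the standard library are available. Lean on these libraries where they do the work, as an engineer would, in place of code of your own. Each camera call takes 0.05 s, during which the arm holds its last target.

## Working session

There is one attempt and no reset: what is moved stays moved. The work goes in short steps, each a Python script; the robot and the scene stay as the last script left them, time stands still between calls to the robot, and variables do not carry over. Pictures are saved under pics/ and viewed, and the job is handed in when it is done.

```bash
mkdir -p pics; ls
python3 - <<'E'
from workcell import *
import cv2
for n in("side","top"):
    cv2.imwrite(f"pics/{n}0.png",capture(n)); m=camera_model(n); print(n,m)
s=read_state();print(s)
E
```

```text
pics
side {'mtx': array([[528.84977621,   0.        , 322.27898624],
       [  0.        , 528.84977621, 243.53427019],
       [  0.        ,   0.        ,   1.        ]]), 'rvec': array([ 0.32774452,  2.85831365, -1.05447804]), 'tvec': array([ 583.72221357,  -54.40489655, 1579.96656682])}
top {'mtx': array([[484.3240477 ,   0.        , 313.31604269],
       [  0.        , 484.3240477 , 240.70610184],
       [  0.        ,   0.        ,   1.        ]]), 'rvec': array([ 2.19302975, -2.20656867,  0.03043273]), 'tvec': array([  -6.81743715,  620.42115679, 1304.88276017])}
{'clock': 0.1, 'joints': array([-1.23167907,  0.60009475, -0.00251697,  1.60003959,  0.00181087,
        0.9429346 , -0.07978717]), 'qvel': array([-0.00117208, -0.00051803,  0.00044242, -0.00220095, -0.00038856,
        0.00112568, -0.00012846]), 'tau': array([ 4.75762106e-03, -7.66555810e+01,  1.50209371e+00, -2.52936119e+01,
       -5.23107382e-02,  1.37190233e-02,  6.85365740e-05]), 'eef_pos': array([292.70618276, 662.7977044 , 217.81455365]), 'tool_rot': array([[ 4.03886220e-01,  9.14809118e-01, -4.45806670e-04],
       [ 9.14808052e-01, -4.03886435e-01, -1.40567517e-03],
       [-1.46597973e-03,  1.59905299e-04, -9.99998913e-01]]), 'force': array([ 1.16004256, -0.55190882,  1.29129536]), 'moment': array([ 0.01733404, -0.02650037,  0.00490478]), 'opening': 1.0000484896598298}
```

View pics/side0.png

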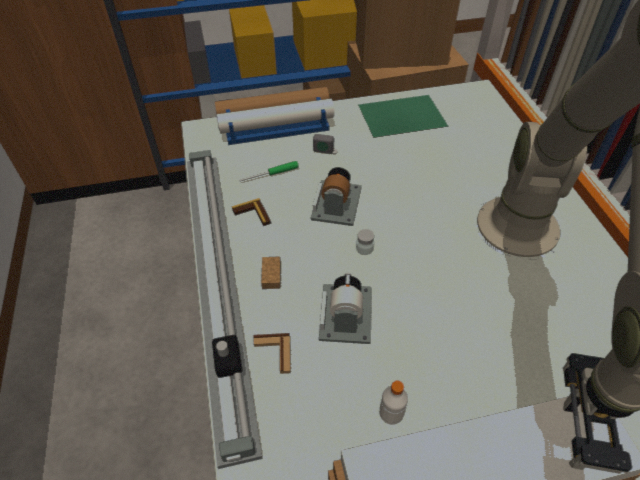

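View pics/top0.png

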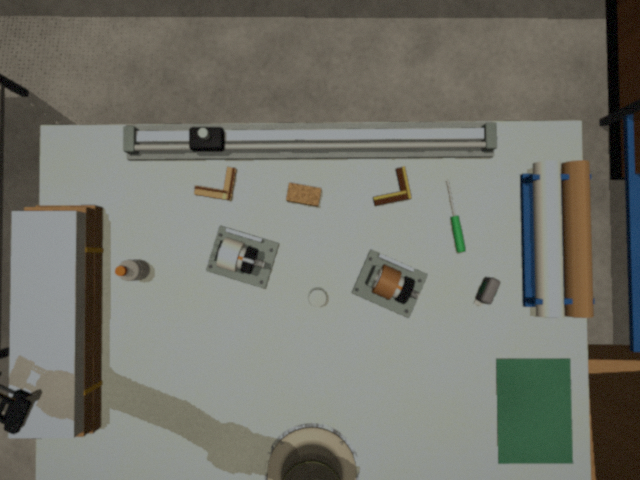

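The side view shows the brown stand near (338,197) and the white stand near (347,310). In the top view, brown is near (390,284) and white near (243,257). I'll enlarge crops of both.

Run:
```python
import cv2
t=cv2.imread("pics/top0.png");s=cv2.imread("pics/side0.png")
cv2.imwrite("pics/tc.png",cv2.resize(t[240:330,340:440],None,fx=6,fy=6,interpolation=cv2.INTER_CUBIC))
cv2.imwrite("pics/sc.png",cv2.resize(s[155:230,300:380],None,fx=8,fy=8,interpolation=cv2.INTER_CUBIC))
```

```text
(no output)
```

View pics/tc.png

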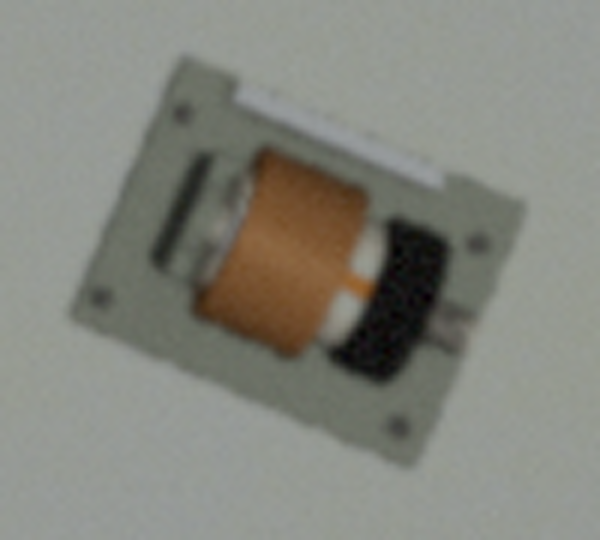

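View pics/sc.png

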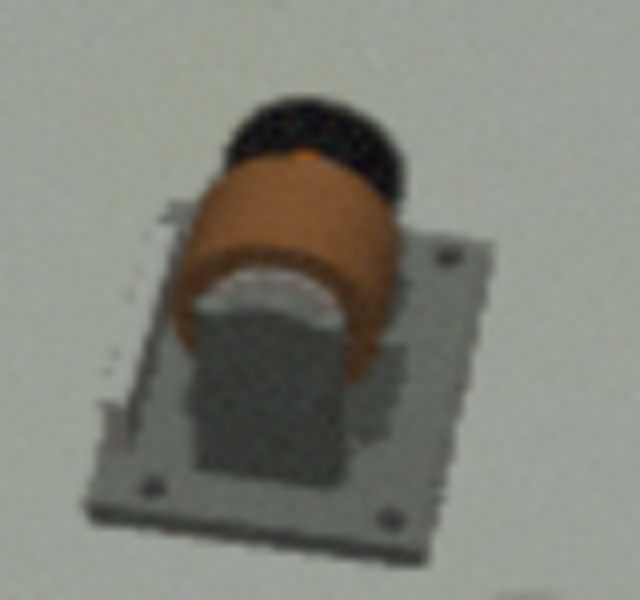

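```bash
cat > h.py <<'E'
import numpy as np, cv2
from scipy.optimize import least_squares
from workcell import *
def proj(n,P):
    m=camera_model(n); return cv2.projectPoints(np.asarray(P,float).reshape(-1,1,3),m['rvec'],m['tvec'],m['mtx'],None)[0][:,0]
def W(p,L):
    c,s=np.cos(p[2]),np.sin(p[2]);L=np.atleast_2d(L)
    return np.c_[p[0]+c*L[:,0]-s*L[:,1],p[1]+s*L[:,0]+c*L[:,1],L[:,2]]
E
python3 - <<'E'
from h import *
cx=lambda a,f,o:[((u+.5)/f-.5+o[0],(v+.5)/f-.5+o[1]) for u,v in a]
L=np.array([[65,85,14],[65,-85,14],[-65,-85,14],[-65,85,14],[0,-17,108]])
U=np.array(cx([(183,58),(525,205),(410,467),(72,318),(372,287)],6,(340,240)))
Ls=np.array([[-65,85,14],[65,85,14],[-65,-85,14]]);Us=np.array(cx([(430,550),(88,510),(492,243)],8,(300,155)))
ft=lambda p:(proj('top',W(p,L))-U)
fs=lambda p:(proj('side',W(p,Ls))-Us)
for f in(lambda p:ft(p).ravel(),lambda p:np.r_[ft(p).ravel(),fs(p).ravel()]):
    r=least_squares(f,[650,-200,-.4]);print(r.x);
p=r.x
print(ft(p).round(1),fs(p).round(1));
print(W(p,[[0,-30,113]]))
m=camera_model('top');print(-cv2.Rodrigues(m['rvec'])[0].T@m['tvec'])
m=camera_model('side');print(-cv2.Rodrigues(m['rvec'])[0].T@m['tvec'])
E
```

```text
[ 5.04487317e+02 -2.14954784e+02 -4.17163747e-01]
[ 5.04640779e+02 -2.13853359e+02 -4.14583533e-01]
[[-0.7 -0.8]
 [ 0.2 -0.3]
 [ 0.5  0.4]
 [-1.2  0.1]
 [-0.9  0.3]] [[-0.1 -0.7]
 [-0.2 -1.6]
 [ 0.1 -1. ]]
[[ 492.55651606 -241.31188414  113.        ]]
[ 573.81974149  -20.61447618 1325.89360609]
[ 808.12134797  908.23459331 1167.0628424 ]
```

```bash
cat >> h.py <<'E'
P0=np.array([504.64,-213.85,-.4146])
c,s=np.cos(P0[2]),np.sin(P0[2])
EX=np.array([c,s,0]); 
def Rt(sg): x=sg*EX; z=np.array([0,0,-1.]); return np.c_[x,np.cross(z,x),z]
def L(x,y,z): return W(P0,[[x,y,z]])[0]
E
python3 - <<'E'
from h import *
q0=read_state()['joints']
for sg in(1,-1):
    R=Rt(sg)
    for x in (35,-40):
        print(sg,x,np.round(solve_ik(L(x,-33,111),R),2) if solve_ik(L(x,-33,111),R) is not None else None)
print(q0.round(2))
E
```

```text
1 35 [ 0.13  0.6   0.34  2.04 -0.36  0.57  0.31]
1 -40 [ 0.16  0.52  0.28  2.2  -0.32  0.46  0.28]
-1 35 [-0.28  0.87  1.11  2.06 -1.04  0.92 -2.13]
-1 -40 [-0.23  0.7   0.92  2.22 -0.94  0.68 -2.19]
[-1.23  0.6  -0.    1.6   0.    0.94 -0.08]
```

Run:
```python
from h import *
R=Rt(1)
movep(L(20,-33,220),R)
set_gripper(0.0,20)
line_to(L(14,-33,135),R,max_speed=120)
pause(.2)
s=read_state();print(s['clock'],s['eef_pos'],L(14,-33,135),s['force'],s['opening'],s['joints'].round(2))
for n in("side","top"):
    cv2.imwrite(f"pics/{n}1.png",capture(n))
a=cv2.imread("pics/side1.png")[140:230,290:390];b=cv2.imread("pics/top1.png")[240:330,340:440]
cv2.imwrite("pics/c1.png",cv2.resize(np.hstack([a,b]),None,fx=4,fy=4,interpolation=cv2.INTER_CUBIC))
```

```text
5.8917 [ 504.55231623 -249.80454416  135.62093814] [ 504.16069822 -249.69369219  135.        ] [ 0.16102239 -0.16649822  0.51452055] 0.009685231449347877 [-0.13  0.64  0.76  2.08 -0.69  0.69  0.67]
```

View pics/c1.png

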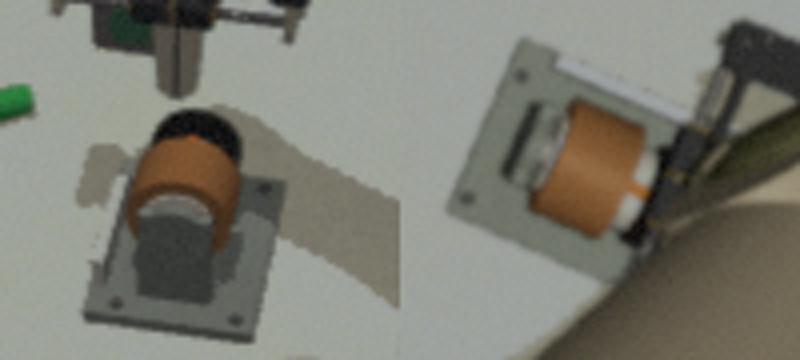

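The fingers are shut above the collar. The side camera still sees the collar's top at crop (197,120), while the top view is partly blocked by the wrist. Next is one test press and stroke.

```bash
cat >> h.py <<'E'
def loc(p):
    d=np.asarray(p)-np.r_[P0[:2],0]; return np.array([d@EX,d@np.array([-s,c,0]),d[2]])
def lf(f): return np.array([f@EX,f@np.array([-s,c,0]),f[2]])
def snap(name,views=("side",)):
    ims=[]
    for n in views:
        im=capture(n); cv2.imwrite(f"pics/{n}{name}.png",im)
        ims.append(im[140:230,290:390] if n=='side' else im[240:330,340:440])
    cv2.imwrite(f"pics/c{name}.png",cv2.resize(np.hstack(ims),None,fx=4 if len(ims)>1 else 7,fy=4 if len(ims)>1 else 7,interpolation=cv2.INTER_CUBIC))
E
python3 - <<'E'
from h import *
st=lambda t:(lambda z:print(t,round(z['clock'],2),loc(z['eef_pos']).round(1),lf(z['force']).round(1)))(read_state())
line_to(L(14,-33,118),max_speed=100); st('hi')
print(line_to(L(14,-33,107),max_speed=25,until_force=5)); st('press')
z=loc(read_state()['eef_pos'])[2]
for x in (6,-2,-10,-18):
    line_to(L(x,-33,z-1.0),max_speed=60); st('stroke')
line_to(L(-22,-33,125),max_speed=120); st('up')
snap('2')
E
```

```text
hi 6.31 [ 13.6 -33.  117.6] [-0.1 -0.9 -0.2]
True
press 6.67 [ 15.5 -33.1 110.8] [2.8 0.5 4.1]
stroke 6.96 [ 10.1 -33.3 112. ] [ 5.2  1.6 18.3]
stroke 7.24 [  1.7 -33.4 112.6] [ 1.4  2.9 28.7]
stroke 7.53 [ -7.4 -33.4 112.2] [-1.7  1.5 29.1]
stroke 7.81 [-18.1 -32.9 109.9] [-0.2 -0.6  3. ]
up 8.09 [-21.7 -32.9 125.1] [0.5 0.  0.4]
```

View pics/c2.png

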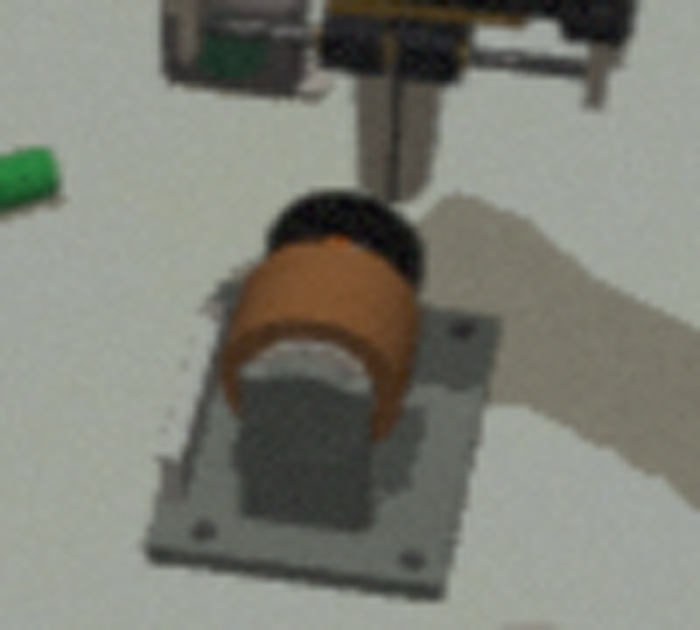

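```bash
cat >> h.py <<'E'
def st(t):
    z=read_state();print(t,round(z['clock'],2),loc(z['eef_pos']).round(1),lf(z['force']).round(1))
def stroke(x0=16,x1=-17,v=70,zm=111.2,y=-33,ret=True):
    line_to(L(x0+2,y,118),max_speed=150)
    pts=[(x0,110.3),(x0/2,zm),(x1/2,zm),(x1,110)]
    line_to(L(x0,y,110.3),max_speed=60)
    for x,z in pts[1:]:
        line_to(L(x,y,z),max_speed=v); st(' s')
    line_to(L(x1-5,y,118),max_speed=150)
E
python3 - <<'E'
from h import *
for i in range(2):
    stroke(); st('done'); snap(f'3{i}')
a=[cv2.imread(f'pics/c3{i}.png')[130:430,200:500] for i in range(2)]
cv2.imwrite('pics/m3.png',np.hstack(a))
E
```

```text
s 9.11 [  8.4 -33.2 112.1] [ 1.9 -1.2 10.2]
 s 9.49 [ -9.4 -33.3 111.9] [-2.5 -0.4 14.3]
 s 9.77 [-18.5 -33.2 110. ] [-4.5 -1.8  6.5]
done 10.02 [-22.3 -32.8 118.3] [ 0.4 -0.3 -0.4]
 s 11.03 [  8.5 -33.2 112.1] [ 2.1  0.3 10.7]
 s 11.42 [ -9.6 -33.3 111.9] [-2.9  0.4 13.5]
 s 11.69 [-18.7 -33.2 109.9] [-3.3 -0.9  7.3]
done 11.94 [-22.3 -32.8 118.2] [ 0.4 -0.6 -1. ]
```

View pics/m3.png

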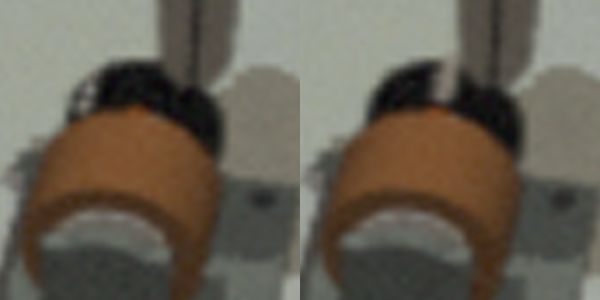

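The white ridge showed at the left of the collar after stroke 2, at crop (90,90). After stroke 3 it is close to the mark, at crop (447,80). That's about 1 rad per stroke, so the collar should now be near 6.28. I'll check that against a projection of the ridge.

```bash
cat >> h.py <<'E'
def ridge(th,n='side',full=6.28):
    k=2.5*full/6.2832
    pts=[[-35*np.sin(th),y-k,78+35*np.cos(th)] for y in(-17,-43)]
    return proj(n,W(P0,pts))
E
python3 - <<'E'
from h import *
for d in (-60,-40,-20,0,20,40): print(d,((ridge(np.radians(d))-[290,140]+.5)*7-.5).round(0).tolist())
print(((proj('side',W(P0,[[0,-17,108]]))-[290,140]+.5)*7).round())
a=cv2.imread('pics/c31.png');
for d,col in((-20,(255,0,0)),(0,(0,255,0)),(20,(0,0,255))):
    r=((ridge(np.radians(d))-[290,140]+.5)*7-.5).astype(int); cv2.line(a,tuple(map(int,r[0])),tuple(map(int,r[1])),col,1)
cv2.imwrite('pics/o.png',cv2.resize(a[130:330,200:500],None,fx=2.5,fy=2.5))
E
```

```text
-60 [[270.0, 245.0], [281.0, 206.0]]
-40 [[288.0, 231.0], [299.0, 191.0]]
-20 [[313.0, 224.0], [323.0, 184.0]]
0 [[341.0, 223.0], [351.0, 183.0]]
20 [[368.0, 231.0], [378.0, 191.0]]
40 [[392.0, 245.0], [402.0, 204.0]]
[[340. 237.]]
```

View pics/o.png

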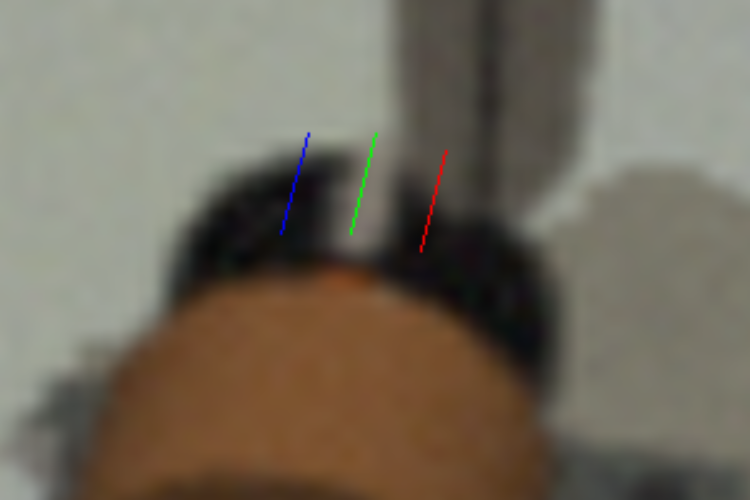

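The overlay puts the ridge within a couple of degrees of the mark, so the collar is at about 6.3 rad. The next five strokes get a picture after each.

Run:
```python
from h import *
a=[]
for i in range(5):
    stroke(y=-33.5); st('done'); snap(f'4{i}'); a.append(cv2.imread(f'pics/c4{i}.png')[150:350,240:440])
a.append(a[0]*0)
cv2.imwrite('pics/m4.png',np.vstack([np.hstack(a[:3]),np.hstack(a[3:])]))
```

```text
s 12.96 [  8.5 -33.7 112.1] [ 2.9  0.3 11.1]
 s 13.34 [ -9.5 -33.8 111.9] [-3.7  0.6 15.2]
 s 13.62 [-18.6 -33.7 109.9] [-3.2 -1.6  8.1]
done 13.87 [-22.4 -33.3 118.2] [ 0.1 -0.7  0.6]
 s 14.88 [  8.5 -33.8 112.1] [ 1.8  0.4 11.5]
 s 15.27 [ -9.5 -33.9 111.9] [-1.7  0.4 15. ]
 s 15.54 [-18.6 -33.7 109.9] [-3.5 -2.6  6.8]
done 15.79 [-22.4 -33.3 118.2] [ 1.3 -0.8  0.3]
 s 16.81 [  8.5 -33.7 112.1] [ 3.   0.6 11.8]
 s 17.19 [ -9.5 -33.8 111.9] [-2.6  0.4 13.6]
 s 17.47 [-18.6 -33.7 109.9] [-4.1 -1.3  7. ]
done 17.72 [-22.4 -33.3 118.2] [ 0.3  0.6 -1.1]
 s 18.73 [  8.5 -33.7 112.1] [ 2.6  0.2 12.1]
 s 19.12 [ -9.5 -33.8 111.9] [-2.4 -0.4 15. ]
 s 19.39 [-18.6 -33.7 109.9] [-2.6 -2.   7. ]
done 19.64 [-22.4 -33.3 118.2] [-0.5  0.8 -0.2]
 s 20.66 [  8.5 -33.7 112. ] [ 3.3 -0.3 11.6]
 s 21.04 [ -9.5 -33.8 111.9] [-2.2 -0.5 15.5]
 s 21.32 [-18.6 -33.7 109.9] [-3.  -0.9  6.4]
done 21.57 [-22.4 -33.3 118.2] [ 0.  -0.3 -0.2]
```

View pics/m4.png

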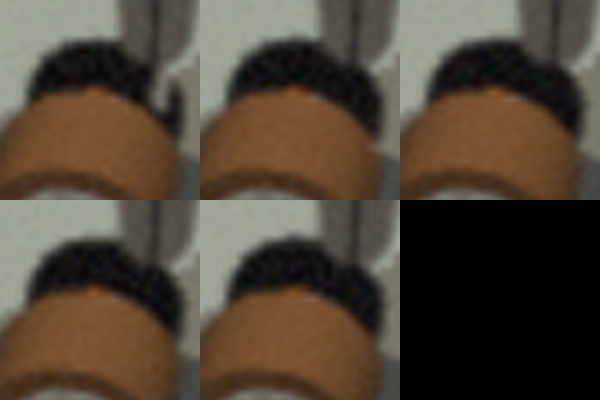

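In the first frame the ridge is about 45° past the mark, so a stroke gives about 0.78 rad, and after five it should be about 135° short. It's out of view as expected. I'll do two more.

Run:
```python
from h import *
a=[]
for i in range(2):
    stroke(y=-34.5); st('done'); line_to(L(-22,-34.5,140)); snap(f'5{i}'); a.append(cv2.imread(f'pics/c5{i}.png')[150:350,220:440])
cv2.imwrite('pics/m5.png',cv2.resize(np.hstack(a),None,fx=1.8,fy=1.8))
```

```text
s 22.58 [  8.5 -34.7 112.1] [ 1.9  0.2 11. ]
 s 22.97 [ -9.5 -34.8 111.9] [-1.1  0.6 14.9]
 s 23.24 [-18.6 -34.7 109.9] [-3.4 -1.6  7.6]
done 23.49 [-22.4 -34.3 118.2] [-0.3  0.8  0.4]
 s 24.85 [  8.1 -34.7 112.1] [ 2.1 -0.2  9.2]
 s 25.23 [ -9.7 -34.7 111.9] [-2.8 -0.  11.4]
 s 25.51 [-18.5 -34.6 110.1] [-4.4 -2.   6.7]
done 25.76 [-22.2 -34.3 118.3] [ 0.1  0.3 -0.5]
```

View pics/m5.png

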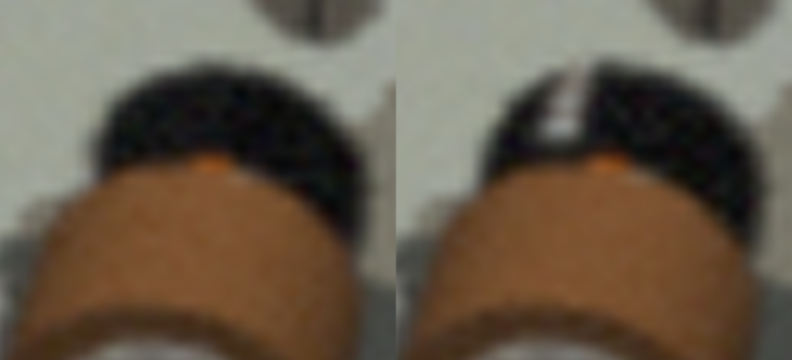

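The ridge has reappeared about 22° short of the mark, at crop (567,100), and has to come round about 0.4 rad. A short stroke of about 14 mm should do it.

Run:
```python
from h import *
y=-34.5
line_to(L(8,y,118)); line_to(L(8,y,111.3),max_speed=40); st('p')
line_to(L(-6.5,y,111.2),max_speed=50); st('s')
line_to(L(-7,y,118),max_speed=100);line_to(L(-22,y,140)); st('u'); snap('6')
a=cv2.imread('pics/c6.png')
b=a.copy()
for d,col in((-20,(255,0,0)),(0,(0,255,0)),(20,(0,0,255))):
    r=((ridge(np.radians(d),full=12.57)-[290,140]+.5)*7-.5).astype(int); cv2.line(b,tuple(map(int,r[0])),tuple(map(int,r[1])),col,1)
cv2.imwrite('pics/m6.png',cv2.resize(np.hstack([a[150:350,220:440],b[150:350,220:440]]),None,fx=1.8,fy=1.8))
```

```text
p 26.82 [  9.2 -34.9 112.2] [ 2.6 -0.1  6.5]
s 27.27 [ -6.  -35.  112.5] [-0.4 -0.1 13.7]
u 27.84 [-21.9 -34.2 140.2] [ 0.9 -0.1  0. ]
```

View pics/m6.png

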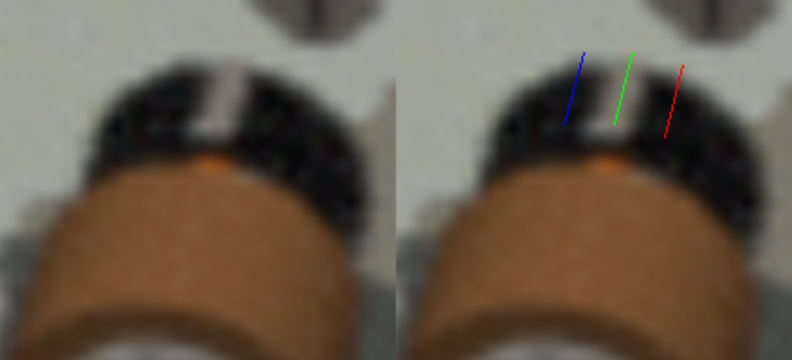

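The ridge is back at the mark within about 2°. I'll draw clear, then check the whole scene.

Run:
```python
from h import *
line_to(L(-22,-34.5,230))
set_joints([-1.232,0.599,-0.003,1.599,0.002,0.943,-0.08]); pause(.3); st('end')
s1=capture('side');t1=capture('top')
cv2.imwrite('pics/s7.png',s1);cv2.imwrite('pics/t7.png',t1)
s0=cv2.imread('pics/side0.png');t0=cv2.imread('pics/top0.png')
d=np.hstack([cv2.absdiff(s1,s0),cv2.absdiff(t1,t0)])*3
cv2.imwrite('pics/d7.png',cv2.resize(d,(800,300)))
cv2.imwrite('pics/z7.png',np.hstack([cv2.resize(t1[240:330,340:440],(400,360),interpolation=2),cv2.resize(s1[140:230,290:390],(400,360),interpolation=2)]))
```

```text
end 32.15 [-547.4  717.6  219. ] [-0.3  0.1 -0.8]
```

View pics/d7.png

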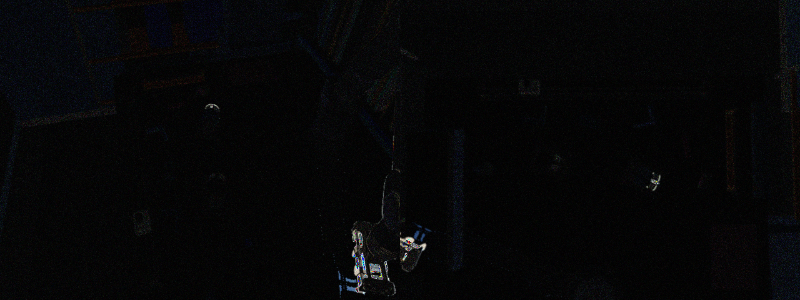

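View pics/z7.png

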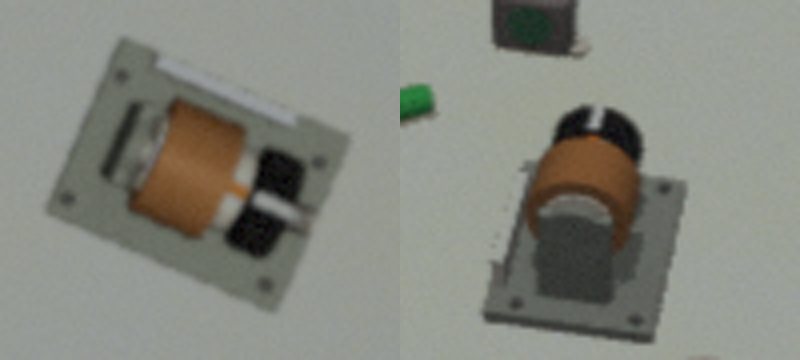

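The before-and-after difference shows changes only at the brown collar and the arm. In both views the ridge lines up with the orange mark: (275,207) beside the mark at (238,190) in the top view, and (595,118) above (592,140) in the side view.

```bash
python3 -c "
from workcell import *
hand_in()"
```

```text
the job is handed in; nothing more can be done
```

I loosened the brown stand's collar with the shut fingertips: ten full strokes across the top of the rim towards the robot, then one short stroke of about 14 mm. I then drew clear and handed the job in at about 32 s.

- **Collar position:** the white ridge came round to the mark a first time after stroke 3 and a second time after the final short stroke. Both cameras show it lined up with the orange mark, within about 2° by the side-camera overlay. The two-turn count comes from pictures taken after almost every stroke, as the joint angle itself isn't readable. The ridge was out of view for part of the second turn.
- **Press force:** the first test stroke pressed harder than intended, reading up to about 29 N. The rest read about 6–16 N at the sampled points, well under the 60 N limit.
- **Rest of the bench:** the before-and-after picture difference shows no change to the white stand's collar or the loose things, and the robot was touching nothing.

None of the final checks failed or disagreed.

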